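# Level the pigment shaker, load it and jog it

### The job

Before putting anything on it, level the pigment shaker: turn its two levelling screws until it stands level with its weight on all four feet and no longer rocks; then stand every pigment jar from the grey mat upright on the shaker's tray, and only then run the shaker: tip the jog stick fully towards the side of its console that carries the round metal stud (not the other way), hold it there for about two and a half seconds, and let it go back to its centre. Leave the shaker where it stands and do not disturb the other things on the table.

Things in the scene. Friction and masses are not known exactly. Their poses are not given: they have to be found in the camera images.
- shaker: loose 2.9 kg shaker: white box 176 (x) x 216 (y), tray on top, dark ear and foot at each corner. Origin: centre of its footprint at the plain feet's undersides, z up. Tray floor at z = 55, inside 164 x 204, lip 10 high; room for jars at (+-38, +-52). Feet a (+60,+130), b (-60,-130) on screws, at the start 5 to 8 mm too short; c (+60,-130), d (-60,+130) plain: it rocks about c-d
- foot_a: rubber pad of the shaker's screw-adjusted (+x,+y) foot, 26 diameter; origin at the centre of its underside. The pads are springy (6 N per mm, 6 mm of travel)
- foot_b: rubber pad of the shaker's screw-adjusted (-x,-y) foot, 26 diameter; origin at the centre of its underside. The pads are springy (6 N per mm, 6 mm of travel)
- foot_c: rubber pad of the shaker's plain (+x,-y) foot, 26 diameter; origin at the centre of its underside. The pads are springy (6 N per mm, 6 mm of travel)
- foot_d: rubber pad of the shaker's plain (-x,+y) foot, 26 diameter; origin at the centre of its underside. The pads are springy (6 N per mm, 6 mm of travel)
- screw_a (a joint): levelling screw of foot a, rad; grows when turned clockwise seen from above, which drives the foot down (raises that corner) 1.9 mm per rad. Range 0 to 9; foot a is as long as the plain feet at 6.0; starts between 1.7 and 3.4. Stiff (0.06 N m), stays where it is left
- screw_b (a joint): levelling screw over foot b, as screw_a: level at 6.0, clockwise from above grows and lengthens the foot, 1.9 mm per rad
- screw_a_grip (a point): grip point of screw a's handle, a black upright bar 46 long x 14 thick x 36 high, on the screw's axis at (+60,+130,+97) in the shaker's frame, 12 under the bar's top. The point turns with the bar: x along the 46 length, z up. Free room down to 30 below this point. The handle turns without rising or sinking in the shaker
- screw_b_grip (a point): the same for screw b, at (-60,-130,+97) in the shaker's frame
- jar1: pigment jar, loose, about 0.12 kg, all jars alike: white round body 60 diameter x 34 high with a tan band, on it a black cap 40 diameter x 26 high (total height 60). Origin: centre of its underside, z up. Grip it by the cap. Two to four jars are present (absent ones read None)
- jar2: pigment jar, loose, about 0.12 kg, all jars alike: white round body 60 diameter x 34 high with a tan band, on it a black cap 40 diameter x 26 high (total height 60). Origin: centre of its underside, z up. Grip it by the cap. Two to four jars are present (absent ones read None)
- jar3: pigment jar, loose, about 0.12 kg, all jars alike: white round body 60 diameter x 34 high with a tan band, on it a black cap 40 diameter x 26 high (total height 60). Origin: centre of its underside, z up. Grip it by the cap. Two to four jars are present (absent ones read None)
- jar4: pigment jar, loose, about 0.12 kg, all jars alike: white round body 60 diameter x 34 high with a tan band, on it a black cap 40 diameter x 26 high (total height 60). Origin: centre of its underside, z up. Grip it by the cap. Two to four jars are present (absent ones read None)
- mat: grey mat, fixed, 180 x 180 x 3, on which the jars stand at the start about 90 apart; origin at the centre of its underside. On one side of the shaker, the console on the other (either way round)
- console: fixed grey console, 120 (x) x 150 (y) x 45 high, the jog stick in the middle of its top, and a round steel stud, 22 diameter x 9 high, on its top at y = +58 in its frame. Origin: centre of its underside
- stick (a joint): jog stick, rad: 0 centred (upright), positive tipped towards the stud (console's +y), range -0.5 to 0.5; spring-centred (0.6 N m per rad, about 3.5 N at the ball when fully over), pivot 50 above the table. It counts as tipped over beyond 0.3
- stick_ball (a point): centre of the stick's black ball, 28 diameter, 78 above the pivot (so 128 above the table when centred); the shaft under it is 12 thick
- tape: bystander: roll of tape, 70 diameter x 25, lying on the table nearer the robot; leave it alone
- marker: bystander: black marker pen, 130 x 14 x 14, lying on the table nearer the robot; leave it alone
- cleanser: bystander: bottle, 60 diameter x 150, standing farther off; leave it alone
Mind the look-alikes: they are no part of the job. Leave any orange look-alike of the jar4 alone.

How it is judged (in metres and radians):
On the way, in this order (a step that is already met when the one before it is completed fails the run):
1. the shaker, still empty and let go, is level with weight on all four feet (angle between shaker's own z axis and vertical below 0.015 rad and contact force between each of foot_a, foot_b, foot_c, foot_d and anything else above 3 N and contact force between the fingers and shaker below 0.3 N and horizontal distance between each of jar1, jar2, jar3, jar4 and shaker above 0.13 m), for 0.4 s.
2. every jar stands on the tray, let go (x of jar1 in the frame of shaker between -0.058 and 0.058 m and y of jar1 in the frame of shaker between -0.078 and 0.078 m and z of jar1 in the frame of shaker between 0.048 and 0.063 m and angle between each of jar1, jar2, jar3, jar4's own z axis and vertical below 0.15 rad and x of jar2 in the frame of shaker between -0.058 and 0.058 m and y of jar2 in the frame of shaker between -0.078 and 0.078 m and z of jar2 in the frame of shaker between 0.048 and 0.063 m and x of jar3 in the frame of shaker between -0.058 and 0.058 m and y of jar3 in the frame of shaker between -0.078 and 0.078 m and z of jar3 in the frame of shaker between 0.048 and 0.063 m and x of jar4 in the frame of shaker between -0.058 and 0.058 m and y of jar4 in the frame of shaker between -0.078 and 0.078 m and z of jar4 in the frame of shaker between 0.048 and 0.063 m and contact force between the fingers and jar1 below 0.3 N and contact force between the fingers and jar2 below 0.3 N and contact force between the fingers and jar3 below 0.3 N and contact force between the fingers and jar4 below 0.3 N), for 0.2 s.
3. the jog stick is held over towards the stud for 2 s (value of joint stick above 0.3 rad), for 2 s.
4. the stick is back at its centre (value of joint stick between -0.06 and 0.06 rad), for 0.2 s.
At the end, for the whole second after the job is handed in: the shaker stands within 0.015 rad of level with more than 3 N on each of its four feet; every jar present stands upright (within 0.15 rad) on the tray floor inside its lip, at rest; the stick is within 0.06 rad of its centre (all of step 4 and angle between shaker's own z axis and vertical below 0.015 rad and contact force between each of foot_a, foot_b, foot_c, foot_d and anything else above 3 N and x of jar1 in the frame of shaker between -0.058 and 0.058 m and y of jar1 in the frame of shaker between -0.078 and 0.078 m and z of jar1 in the frame of shaker between 0.048 and 0.063 m and angle between each of jar1, jar2, jar3, jar4's own z axis and vertical below 0.15 rad and x of jar2 in the frame of shaker between -0.058 and 0.058 m and y of jar2 in the frame of shaker between -0.078 and 0.078 m and z of jar2 in the frame of shaker between 0.048 and 0.063 m and x of jar3 in the frame of shaker between -0.058 and 0.058 m and y of jar3 in the frame of shaker between -0.078 and 0.078 m and z of jar3 in the frame of shaker between 0.048 and 0.063 m and x of jar4 in the frame of shaker between -0.058 and 0.058 m and y of jar4 in the frame of shaker between -0.078 and 0.078 m and z of jar4 in the frame of shaker between 0.048 and 0.063 m and linear speed of each of shaker, jar1, jar2, jar3, jar4 below 0.02 m/s); the robot touches nothing.
It fails at once if the shaker is shoved more than 40 mm from its place (distance of shaker from where it was at the start of the episode above 0.04 m).
It fails at once if the stick is tipped away from the stud (beyond 0.2 rad) (value of joint stick below -0.2 rad).
It fails at once if the tape is pushed more than 40 mm away (distance of tape from where it was at the start of the episode above 0.04 m).
It fails at once if the marker is pushed more than 40 mm away (distance of marker from where it was at the start of the episode above 0.04 m).
It fails at once if the cleanser is pushed more than 40 mm away (distance of cleanser from where it was at the start of the episode above 0.04 m).
Of jar1, jar2, jar3, jar4 only 2 to 4 are there at a start; the rules pass over those that are not, and their reading is None.
At some moment in a run one of jar1, jar2, jar3, jar4 may be knocked a few centimetres aside while the robot is not near it.
Once in a run the grip may slacken for a moment while it holds something.
It also fails if it takes over 210 s, if anything falls off the work surface, if the arm or the gripper's body presses on something with over 40 N, if the wrist force passes 120 N, or if a joint passes its speed limit or range.

### The arm

A 6-joint arm with a two-finger parallel gripper is mounted at the origin on the work surface. World frame = base frame: x ahead of the robot, y to its left, z up, the work surface at z = 0. Lengths are in mm, angles in rad, forces in N, time in s.
With the tool pointing down it reaches from about 250 to 775 mm from the base axis. Payload 4 kg.
Tool frame: the origin (TCP) lies midway between the tips of the shut fingers; the grasp point (between the pads) lies 19 mm behind it; z points along the fingers, y is the line along which they close (so a half turn about z gives the same grasp; the last joint's range is limited). The gripper opens to 85 mm and grips with 20 to 120 N. Pads are 22 mm wide; open, the fingers measure 114 mm over their backs; the gripper's body (76 mm by 85 mm) begins 54 mm behind the grasp point. The pads swing forward as they close: fully open they stand 13 mm farther back than shut.
Start: joints at [0.997, 0.087, 1.371, -0, 1.684, -0.103], TCP at [249.491, 490.176, 231.341] pointing down, gripper open.
Joint ranges: [-3.1, 3.1], [-0.76, 2.03], [0.27, 2.55], [-1.08, 4.22], [0.17, 2.65], [-2.57, 2.57]. Speed limits (rad/s): [2.79, 2.79, 3.14, 3.14, 3.14, 3.14].

### API

Orientations are given as a unit quaternion [w, x, y, z].
In Python, from rig import get_obs, camera, close_job gives the robot as it stands.
- The arm moves only by the tool carry_out, never from a script. Its argument "deltas" is a list of rows, each a list of 3 entries, a list of its own where there are three numbers: the shift along the tool's x, y, z as a fraction of full scale, then the turn about the tool's z as a fraction of full scale, then the gripper's target within -1 to 1 (fully open at 1, half-way at 0, shut at -1). In form: [[[tx, ty, tz], turn, grip], ...]. A call has 1 to 20 rows; each row shifts and turns the commanded pose from where the row before left it, along the tool's axes as they then stand; what a row does not reach is not made up. Full scale, the value 1, is 100 cm for a shift and 8 degrees for a turn. A row lasts 1/10 s, in which the tool goes at most 50 mm and 8.59 degrees, less where a joint would pass 70% of its speed; a pose out of reach is approached as far as the arm can. A call with a number of a shift or a turn outside -1 to 1 is refused whole. A call with a gripper value outside its range is refused whole. The fingers move at their own pace and stop on an object; the grip force is fixed at half the most. Time passes only in rows, so rows that do not move let the fingers close. It gives the time, the measured TCP pose, the force, the opening and the grip force at its end, in the units of the state.
- get_obs(): the state, without advancing time (a new reading comes with each control period).
- camera(name): name is "scene" or "top" or "wrist"; returns a dict with "image" (384x512x3 uint8, red, green, blue), "fx", "fy", "cx", "cy" (pixels), "D" ([k1, k2, p1, p2, k3] as OpenCV has them; the pictures are not rectified), "R" (3x3) and "t" (3): a world point X has camera coordinates R X + t. Camera axes: x right, y down, z forward; pixel columns grow to the right and rows downward; lengths in mm; the calibration is good to about 2 mm. A picture is of the moment at which its call begins. There is no depth.
- close_job(): hands the job in; it is judged then, once.
The state is a dict: "clock": time; "joint_positions": joint angles; "joint_vel": joint speeds; "tau": joint torques, N m; "eef_pos": TCP position; "ee_rot": TCP orientation; "contact_force": force on the tool from outside, world axes, zero at the start; "ft_torque": the same for the moment, N m; "gripper_width": finger opening in mm; "grasp_force": force on a finger pad.
Only numpy, scipy, OpenCV 4.12 (cv2) and the standard library are available. Lean on these libraries where they do the work, as an engineer would, in place of code of your own. Each camera call takes 0.05 s, during which the arm holds its last target. There are 200 camera calls.

## Working session

There is one attempt and no reset: what is moved stays moved. The work goes in short steps, Python scripts to look and compute and a tool call to move; the robot and the scene stay as the last step left them, time stands still between calls to the robot, and variables do not carry over. Pictures are saved under pics/ and viewed, at most 14 in all, crops included, and the job is handed in when it is done.

Besides the shell and the picture viewer there is one more tool, called as name([rows], argument=value, ...), one row to a line, values as JSON. carry_out: Moves the arm, as the interface text tells. Shift numbers are shares of 100 cm and turn numbers shares of 8 degrees, none past 1 either way. Its arguments: {"type":"object","properties":{"deltas":{"type":"array"}},"required":["deltas"]}

```bash
ls; mkdir -p pics; cat > h.py <<'E'
import numpy as np, cv2, pickle
from rig import get_obs, camera
def snap(name, tag):
    c=camera(name); pickle.dump(c,open(f'pics/{tag}.pkl','wb'))
    cv2.imwrite(f'pics/{tag}.png', c['image'][:,:,::-1]); return c
def load(tag): return pickle.load(open(f'pics/{tag}.pkl','rb'))
def K(c): return np.array([[c['fx'],0,c['cx']],[0,c['fy'],c['cy']],[0,0,1.]])
def proj(c,P):
    P=np.atleast_2d(np.array(P,float)); rv=cv2.Rodrigues(np.array(c['R'],float))[0]
    return cv2.projectPoints(P,rv,np.array(c['t'],float),K(c),np.array(c['D'],float))[0].reshape(-1,2)
def ray(c,uv):
    p=cv2.undistortPoints(np.array(uv,float).reshape(-1,1,2),K(c),np.array(c['D'],float)).reshape(-1,2)
    R=np.array(c['R']);o=-R.T@np.array(c['t']); d=np.c_[p,np.ones(len(p))]@R
    return o,d/np.linalg.norm(d,axis=1)[:,None]
def onz(c,uv,z):
    o,d=ray(c,uv); return o+d*((z-o[2])/d[:,2])[:,None]
def tri(cs,uvs):
    A=np.zeros((3,3));b=np.zeros(3);L=[]
    for c,uv in zip(cs,uvs):
        o,d=ray(c,uv);M=np.eye(3)-np.outer(d[0],d[0]);A+=M;b+=M@o;L.append((M,o))
    X=np.linalg.solve(A,b); return X,[round(float(np.linalg.norm(M@(X-o))),1) for M,o in L]
E
python3 - <<'E'
from h import *
o=get_obs();print(o)
a=snap('scene','s0');b=snap('top','t0');snap('wrist','w0')
cv2.imwrite('pics/t0b.png',b['image'][:,:,::-1].repeat(1,0))
for c in (a,b): print(-np.array(c['R']).T@np.array(c['t']),c['fx'])
E
```

```text
pics
{'clock': 0.0, 'joint_positions': array([ 9.96894546e-01,  8.79653787e-02,  1.37227982e+00,  7.87886089e-06,
        1.68359885e+00, -1.03099426e-01]), 'joint_vel': array([ 0.00142562,  0.00015945, -0.00092765,  0.00037047,  0.00054781,
        0.00179578]), 'tau': array([ 9.85001752e-04, -3.51867342e+01, -3.13271856e+01, -2.86885506e-05,
        1.08352906e-02, -2.04708493e-05]), 'eef_pos': array([249.20734181, 489.73631867, 230.12048556]), 'ee_rot': array([-3.77507782e-04,  2.33232543e-01,  9.72420338e-01, -1.06052143e-03]), 'contact_force': array([-0.73774433, -0.21094149,  0.64758023]), 'ft_torque': array([-0.0378353 , -0.03416118, -0.01027249]), 'grasp_force': 0.0, 'gripper_width': 85.68860364705513}
[1165.12769605 1163.13713823  920.81797838] 444.8289187301709
[ 478.19586952   61.30701695 1166.71404145] 412.1941739436345
```

View pics/s0.png

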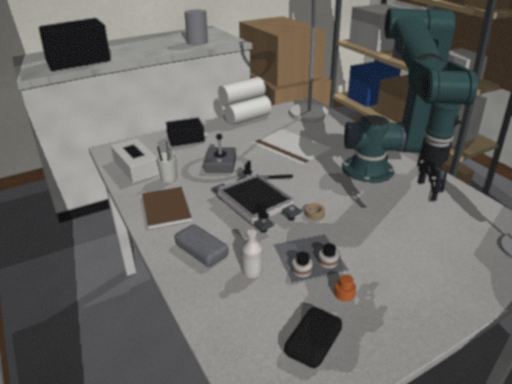

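View pics/t0.png

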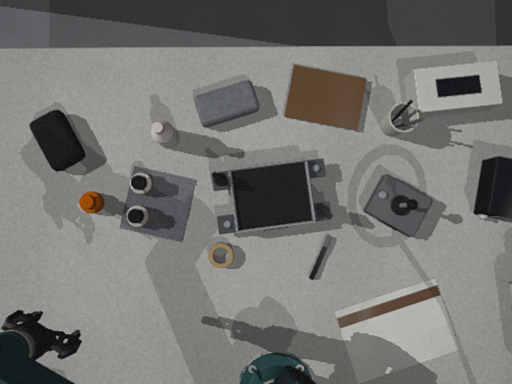

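```bash
python3 - <<'E'
from h import *
b=load('t0')['image'][:,:,::-1]; a=load('s0')['image'][:,:,::-1]
A=cv2.resize(b[145:245,110:310],None,fx=4,fy=4,interpolation=3)
B=cv2.resize(b[145:245,290:450],None,fx=4,fy=4,interpolation=3)
cv2.imwrite('pics/c1.png',cv2.resize(b[150:245,200:350],None,fx=5.3,fy=5.3,interpolation=3))
s1=cv2.resize(a[125:235,185:325],None,fx=4,fy=4,interpolation=3)
cv2.imwrite('pics/c2.png',s1)
E
```

```text
(no output)
```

View pics/c1.png

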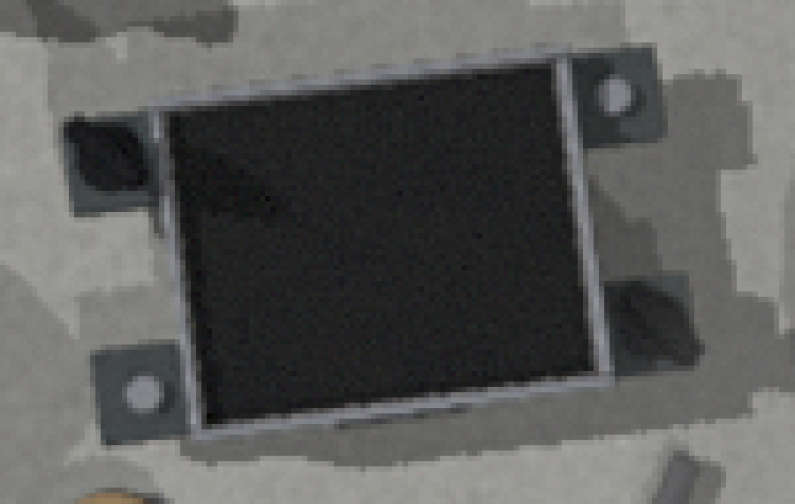

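View pics/c2.png

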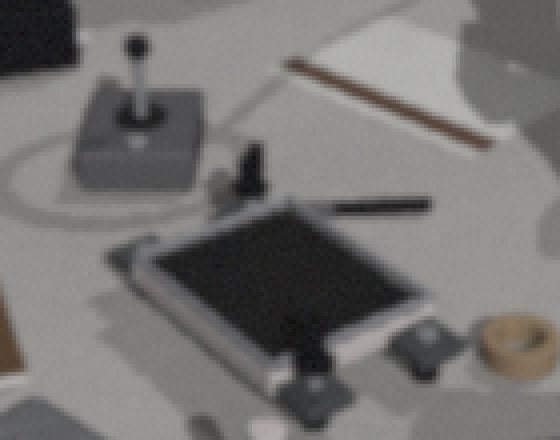

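```bash
python3 - <<'E'
from h import *
t,s=load('t0'),load('s0')
T=lambda x,y:[[x/5.3+200-.5,y/5.3+150-.5]]
S=lambda x,y:[[x/4+185-.5,y/4+125-.5]]
pts={'+x+y':(T(155,103),S(272,388)),'+x-y':(T(570,46),S(138,260)),'-x-y':(T(612,382),S(285,200)),'-x+y':(T(193,437),S(438,305)),
'barAtop':(T(108,152),S(308,325)),'barBtop':(T(655,322),S(250,148)),'ball':([[404,205]],S(137,47)),'stud':([[382.5,195]],S(138,140)),
'jarL':([[141,183]],[[302.5,257]]),'jarR':([[137,216]],[[329,249]]),'plainD':(T(148,395),S(430,330)),'plainC':(T(617,96),S(128,250))}
for k,(a,b) in pts.items():
    print(k,*tri([t,s],[a,b]),'top@65',onz(t,a,65)[0].round(1))
for p in ([[70,122],[148,185],[612,290],[700,360]]): print('bar ends', onz(t,T(*p),105)[0].round(1))
for p in ([141,183],[137,216]): print('jar@60',onz(t,[p],60)[0].round(1))
print('ball128',onz(t,[[404,205]],128)[0], 'stud54',onz(t,[[382.5,195]],54)[0])
# console corners
print(onz(t,[[383,175],[434,205],[413,238],[363,208]],45).round(1))
print('mat',onz(t,[[132,166],[196,181],[183,240],[121,226]],3).round(1))
E
```

```text
+x+y [610.86008898 124.16178116  40.59230405] [0.8, 0.8] top@65 [608.7 122.4  65. ]
+x-y [634.60700299 -88.11729242  56.15392424] [3.0, 3.0] top@65 [636.  -88.5  65. ]
-x-y [ 466.38407806 -108.83458854   57.64631552] [1.3, 1.3] top@65 [ 465.3 -107.    65. ]
-x+y [437.75670557 105.99150416  53.83562824] [2.1, 2.1] top@65 [439.9 104.4  65. ]
barAtop [582.51994732 141.86880345 104.4105278 ] [2.7, 2.7] top@65 [584.  146.3  65. ]
barBtop [ 495.86235625 -121.21115814  116.22532003] [1.5, 1.5] top@65 [ 495.4 -129.3   65. ]
ball [ 510.71476458 -323.87362682  138.00998668] [6.2, 6.2] top@65 [ 507.3 -347.6   65. ]
stud [ 535.34289355 -293.72250251   53.73603146] [0.0, 0.0] top@65 [ 534.8 -290.2   65. ]
jarL [573.438408   361.49603731  49.98977948] [0.9, 0.9] top@65 [572.9 356.9  65. ]
jarR [484.26970735 371.92739224  50.14933005] [0.9, 0.9] top@65 [484.9 367.3  65. ]
plainD [459.74394621 128.62678431  48.76036963] [1.4, 1.4] top@65 [461.2 126.9  65. ]
plainC [ 619.48794785 -119.24428762   43.11304116] [7.5, 7.5] top@65 [ 610.3 -112.    65. ]
bar ends [595.  161.6 105. ]
bar ends [563.8 123.9 105. ]
bar ends [ 510.5 -101.6  105. ]
bar ends [ 476.1 -144.   105. ]
jar@60 [573.4 358.3  60. ]
jar@60 [485.  368.7  60. ]
ball128 [ 505.68159605 -324.19262636  128.        ] stud54 [ 535.36508434 -293.66111356   54.        ]
[[ 590.8 -299.3   45. ]
 [ 507.1 -437.7   45. ]
 [ 417.6 -377.3   45. ]
 [ 500.8 -242.1   45. ]]
mat [[626.7 399.1   3. ]
 [582.5 218.6   3. ]
 [416.7 255.5   3. ]
 [457.7 429.2   3. ]]
```

carry_out([
  [[-0.0378,-0.0132,0],0,1],
  [[-0.0378,-0.0132,0],0,1],
  [[-0.0378,-0.0132,0],0,1],
  [[-0.0378,-0.0132,0],0,1],
  [[-0.0378,-0.0132,0],0,1],
  [[-0.0378,-0.0132,0],0,1],
  [[-0.0378,-0.0132,0],0,1],
  [[-0.0378,-0.0132,0],0,1],
  [[-0.0378,-0.0132,0],0,1],
  [[-0.0378,-0.0132,0],0,1],
  [[-0.0378,-0.0132,0],0,1],
  [[-0.0378,-0.0132,0],0,1],
])

```text
clock: 1.35
eef_pos: [582.7, 141.9, 230.8]
ee_rot: [-0.0, 0.233, 0.972, -0.0]
contact_force: [1.3, 0.8, 0.5]
gripper_width: 85.1
grasp_force: 0.0
```

carry_out([
  [[0,0,0],-1,1],
  [[0,0,0],-1,1],
  [[0,0,0],-1,1],
  [[0,0,0],-1,1],
  [[0,0,0],-1,1],
  [[0,0,0],-1,1],
  [[0,0,0],-1,1],
  [[0,0,0],-1,1],
  [[0,0,0],-1,1],
  [[0,0,0],-0.6,1],
  [[0,0,0],0,1],
])

```text
clock: 2.45
eef_pos: [581.7, 143.2, 230.8]
ee_rot: [-0.0, -0.421, 0.907, 0.0]
contact_force: [0.4, 0.5, 0.4]
gripper_width: 85.4
grasp_force: 0.0
```

```bash
cat >> h.py <<'E'
from scipy.spatial.transform import Rotation as Ro
def pose():
    o=get_obs(); w,x,y,z=o['ee_rot']; R=Ro.from_quat([x,y,z,w]).as_matrix()
    return np.array(o['eef_pos']),R,o
def status():
    p,R,o=pose()
    print('t',round(o['clock'],2),'p',p.round(1),'xang',round(np.degrees(np.arctan2(R[1,0],R[0,0])),1),'j6',round(np.degrees(o['joint_positions'][5]),1),'F',o['contact_force'].round(1),'w',round(o['gripper_width'],1),'gf',round(o['grasp_force'],1),'tilt',np.degrees(np.arccos(-R[2,2])).round(2))
def go(x,y,z,ang=None):
    """tool-frame shift to (x,y,z) now; turn in units of 8deg (mod 180) to put tool x at ang deg"""
    p,R,o=pose(); d=R.T@(np.array([x,y,z])-p); a=np.degrees(np.arctan2(R[1,0],R[0,0]))
    tn=None if ang is None else [round(((a-ang+90)%180-90)/8,3)]
    print('shift(m)',(d/1000).round(4),'turn/8',tn)
E
python3 - <<'E'
from h import *
status(); c=snap('wrist','w1'); print(-np.array(c['R']).T@np.array(c['t']))
# predicted pixels
print(proj(c,[[582,143,105],[608.7,122.4,65],[581,355,60]]).round())
E
```

```text
t 2.45 p [581.7 143.2 230.8] xang -130.2 j6 -131.4 F [0.4 0.5 0.4] w 85.4 gf 0.0 tilt 0.06
[533.00106802  85.3281099  373.24978398]
[[256. 181.]
 [220. 171.]
 [380. 311.]]
```

View pics/w1.png

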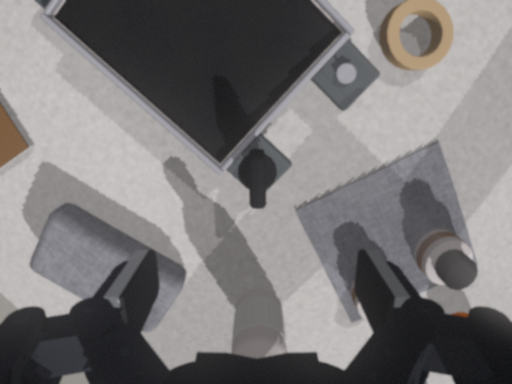

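```bash
python3 - <<'E'
from h import *
c=load('w1'); im=c['image'][:,:,::-1]
g=np.clip(im[130:220,190:340].astype(float)*2.5,0,255).astype('uint8')
cv2.imwrite('pics/c3.png',cv2.resize(g,None,fx=5,fy=5,interpolation=3))
# predicted bar box outline at grip (580,142,92) for ang 50
for ang in (30,50,70):
    u=np.array([np.cos(np.radians(ang)),np.sin(np.radians(ang)),0])
    print(ang,((proj(c,[np.array([582,142,z])+s*u*23 for z in (102,66) for s in (-1,1)])-[190,130])*5).round())
E
```

```text
30 [[374. 117.]
 [279. 372.]
 [369.  78.]
 [285. 307.]]
50 [[325. 108.]
 [326. 379.]
 [326.  70.]
 [327. 314.]]
70 [[276. 117.]
 [373. 371.]
 [282.  78.]
 [369. 307.]]
```

View pics/c3.png

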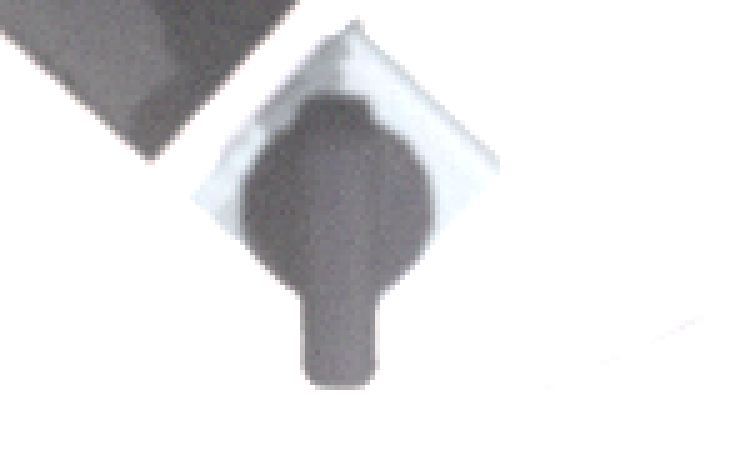

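```bash
python3 -c "
from h import *
go(581.2,144.4,76,50)"
```

```text
shift(m) [-0.0006  0.0011  0.1548] turn/8 [np.float64(-0.035)]
```

carry_out([
  [[-0.0006,0.0011,0.035],0,1],
  [[0,0,0.04],0,1],
  [[0,0,0.04],0,1],
  [[0,0,0.025],0,1],
  [[0,0,0.015],0,1],
  [[0,0,0],0,-1],
  [[0,0,0],0,-1],
  [[0,0,0],0,-1],
  [[0,0,0],0,-1],
  [[0,0,0],0,-1],
  [[0,0,0],0,-1],
])

```text
clock: 3.6
eef_pos: [582.4, 144.8, 77.7]
ee_rot: [0.001, -0.421, 0.907, -0.0]
contact_force: [1.1, 1.0, 1.4]
gripper_width: 12.9
grasp_force: 61.2
```

carry_out([
  [[0,0,-0.0002],0.8,-1],
  [[0,0,-0.0002],0.8,-1],
  [[0,0,-0.0002],0.8,-1],
  [[0,0,-0.0002],0.8,-1],
  [[0,0,-0.0002],0.8,-1],
  [[0,0,0],0,-1],
])

```text
clock: 4.2
eef_pos: [582.1, 144.8, 78.0]
ee_rot: [0.001, -0.155, 0.988, 0.0]
contact_force: [0.1, 2.1, 1.4]
gripper_width: 12.6
grasp_force: 61.1
```

carry_out([
  [[0,0,-0.0002],0.8,-1],
  [[0,0,-0.0002],0.8,-1],
  [[0,0,-0.0002],0.8,-1],
  [[0,0,-0.0002],0.8,-1],
  [[0,0,-0.0002],0.8,-1],
  [[0,0,-0.0002],0.8,-1],
  [[0,0,-0.0002],0.8,-1],
  [[0,0,-0.0002],0.8,-1],
  [[0,0,-0.0002],0.8,-1],
  [[0,0,-0.0002],0.8,-1],
  [[0,0,0],0,-1],
])

```text
clock: 5.3
eef_pos: [581.9, 144.9, 79.1]
ee_rot: [0.0, 0.391, 0.92, 0.001]
contact_force: [2.0, 1.5, -1.9]
gripper_width: 12.8
grasp_force: 60.6
```

carry_out([
  [[0,0,-0.0002],0.8,-1],
  [[0,0,-0.0002],0.8,-1],
  [[0,0,-0.0002],0.8,-1],
  [[0,0,-0.0002],0.8,-1],
  [[0,0,-0.0002],0.8,-1],
  [[0,0,-0.0002],0.8,-1],
  [[0,0,-0.0002],0.8,-1],
  [[0,0,-0.0002],0.8,-1],
  [[0,0,-0.0002],0.8,-1],
  [[0,0,-0.0002],0.8,-1],
  [[0,0,-0.0002],0.8,-1],
  [[0,0,-0.0002],0.8,-1],
  [[0,0,-0.0002],0.8,-1],
  [[0,0,-0.0002],0.8,-1],
  [[0,0,-0.0002],0.8,-1],
  [[0,0,-0.0002],0.8,-1],
  [[0,0,-0.0002],0.8,-1],
  [[0,0,0],0.3,-1],
  [[0,0,0],0,-1],
])

```text
clock: 7.2
eef_pos: [581.3, 144.1, 81.2]
ee_rot: [0.0, 0.98, 0.198, -0.0]
contact_force: [2.7, 0.9, -6.6]
gripper_width: 13.3
grasp_force: 59.9
```

carry_out([
  [[0,0,0],0,1],
  [[0,0,0],0,1],
  [[0,0,0],0,1],
  [[0,0,-0.03],0,1],
  [[0,0,-0.04],0,1],
  [[0,0,-0.04],0,1],
  [[0,0,-0.04],0,1],
  [[-0.0232,0.027,0],0,1],
  [[-0.0232,0.027,0],0,1],
  [[-0.0232,0.027,0],0,1],
  [[-0.0232,0.027,0],0,1],
  [[-0.0232,0.027,0],0,1],
  [[-0.0232,0.027,0],0,1],
  [[-0.0232,0.027,0],0,1],
  [[-0.0232,0.027,0],0,1],
  [[0,0,0],-1,1],
  [[0,0,0],-1,1],
  [[0,0,0],-1,1],
  [[0,0,0],-0.5,1],
  [[0,0,0],0,1],
])

```text
clock: 9.2
eef_pos: [493.1, -126.4, 233.4]
ee_rot: [0.0, 0.904, 0.428, 0.0]
contact_force: [0.2, 0.1, 0.4]
gripper_width: 85.2
grasp_force: 0.0
```

```bash
python3 - <<'E'
from h import *
status(); c=snap('wrist','w2'); snap('top','t2'); snap('scene','s2')
uv=proj(c,[[494.5,-127,108]])[0].round().astype(int); print(uv, -np.array(c['R']).T@np.array(c['t']))
im=c['image'][:,:,::-1]; x0,y0=uv[0]-80,uv[1]-60; x0=max(x0,0);y0=max(y0,0)
g=np.clip(im[y0:y0+120,x0:x0+160].astype(float)*2.5,0,255).astype('uint8'); print(x0,y0)
cv2.imwrite('pics/c4.png',cv2.resize(g,None,fx=5,fy=5,interpolation=3))
for ang in (40,50,60):
    u=np.array([np.cos(np.radians(ang)),np.sin(np.radians(ang)),0])
    print(ang,((proj(c,[np.array([494.5,-127,115])+s*u*23 for s in (-1,1)])-[x0,y0])*5).round())
E
```

```text
t 9.2 p [ 493.1 -126.4  233.4] xang 50.6 j6 18.6 F [0.2 0.1 0.4] w 85.2 gf 0.0 tilt 0.04
[258 180] [540.59998349 -68.36091952 375.81147237]
178 120
40 [[375. 445.]
 [429. 170.]]
50 [[400. 447.]
 [403. 167.]]
60 [[424. 446.]
 [377. 169.]]
```

View pics/c4.png

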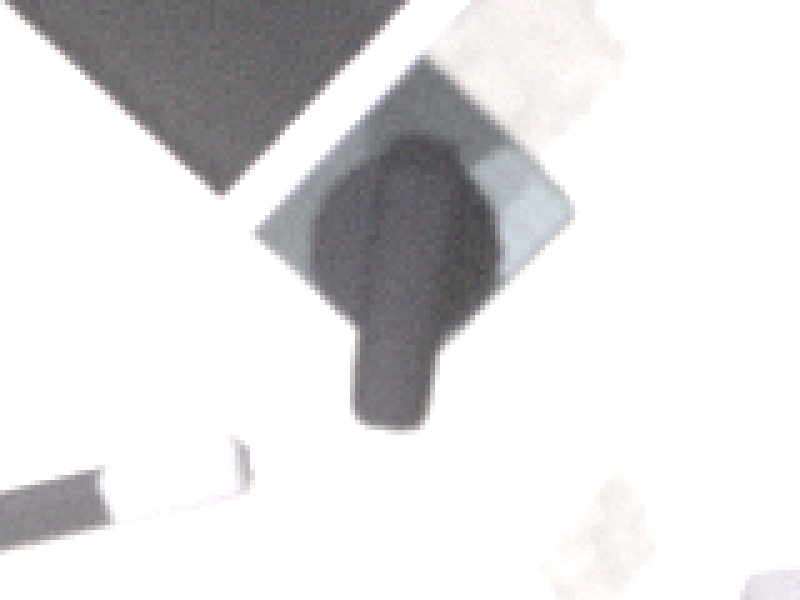

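```bash
python3 -c "
from h import *
go(495.5,-126,79,45.5)
t=load('t2');s=load('s2')
"
```

```text
shift(m) [0.0017 0.0016 0.1541] turn/8 [np.float64(0.635)]
```

carry_out([
  [[0.0017,0.0016,0.035],0.64,1],
  [[0,0,0.04],0,1],
  [[0,0,0.04],0,1],
  [[0,0,0.025],0,1],
  [[0,0,0.014],0,1],
  [[0,0,0],0,-1],
  [[0,0,0],0,-1],
  [[0,0,0],0,-1],
  [[0,0,0],0,-1],
  [[0,0,0],0,-1],
  [[0,0,0],0,-1],
  [[0,0,0],0,-1],
])

```text
clock: 10.55
eef_pos: [496.1, -126.4, 79.6]
ee_rot: [0.001, 0.922, 0.387, 0.001]
contact_force: [-1.4, -1.1, 2.9]
gripper_width: 12.9
grasp_force: 61.0
```

carry_out([
  [[0,0,0],0.8,-1],
  [[0,0,0],0.8,-1],
  [[0,0,0],0.8,-1],
  [[0,0,0],0.8,-1],
  [[0,0,0],0.8,-1],
  [[0,0,0],0.8,-1],
  [[0,0,0],0.8,-1],
  [[0,0,0],0.8,-1],
  [[0,0,0],0.8,-1],
  [[0,0,0],0.8,-1],
  [[0,0,0],0.8,-1],
  [[0,0,0],0.8,-1],
  [[0,0,0],0.8,-1],
  [[0,0,0],0.8,-1],
  [[0,0,0],0.8,-1],
  [[0,0,0],0.8,-1],
  [[0,0,0],0.8,-1],
  [[0,0,0],0.4,-1],
  [[0,0,0],0,-1],
])

```text
clock: 12.45
eef_pos: [496.0, -131.0, 81.2]
ee_rot: [0.004, 0.836, -0.549, 0.003]
contact_force: [-4.9, -12.1, 7.3]
gripper_width: 12.9
grasp_force: 61.6
```

carry_out([
  [[0,0,0],0,1],
  [[0,0,0],0,1],
  [[0,0,0],0,1],
  [[0,0,0],0,1],
  [[0,0,-0.04],0,1],
  [[0,0,-0.04],0,1],
  [[0,0,-0.04],0,1],
  [[0,0,-0.04],0,1],
  [[0,0,0],-1,1],
  [[0,0,0],-1,1],
  [[0,0,0],-1,1],
  [[0,0,0],-1,1],
  [[0,0,0],-1,1],
  [[0,0,0],-1,1],
  [[0,0,0],-1,1],
  [[0,0,0],-1,1],
  [[0,0,0],0,1],
])

```text
clock: 14.15
eef_pos: [495.5, -125.7, 238.3]
ee_rot: [-0.0, 1.0, -0.022, -0.0]
contact_force: [-0.2, 0.5, 0.6]
gripper_width: 85.2
grasp_force: 0.0
```

```bash
python3 - <<'E'
from h import *
status(); c=snap('wrist','w3'); snap('top','t3'); snap('scene','s3')
im=c['image'][:,:,::-1]
cv2.imwrite('pics/c5.png',cv2.resize(np.clip(im[60:360].astype(float)*1.8,0,255).astype('uint8'),None,fx=1.55,fy=1.55))
E
```

```text
t 14.15 p [ 495.5 -125.7  238.3] xang -2.5 j6 71.9 F [-0.2  0.5  0.6] w 85.2 gf 0.0 tilt 0.05
```

View pics/c5.png

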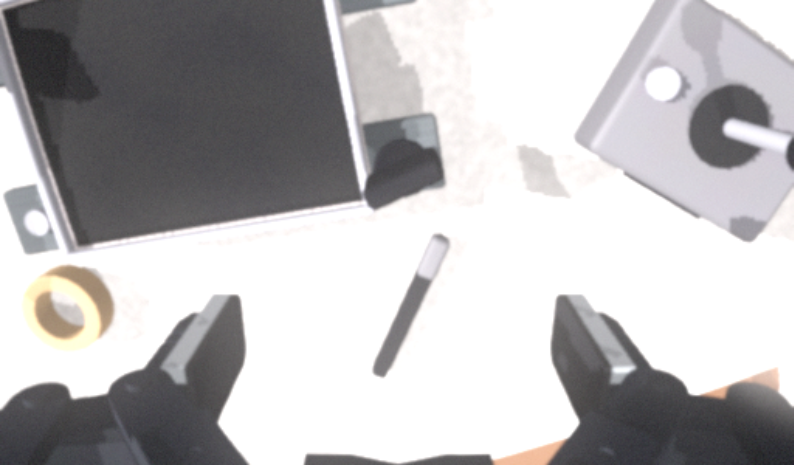

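```bash
python3 - <<'E'
from h import *
c=load('w3')
for ang in (-76.5,-66.5,-56.5):
    u=np.array([np.cos(np.radians(ang)),np.sin(np.radians(ang)),0])
    print(ang,((proj(c,[np.array([495.5,-126,109])+s*u*23 for s in (-1,1)])-[0,60])*1.55).round())
print(onz(c,[[370/1.55,205/1.55+60],[72/1.55,251/1.55+60]],65))
# shift of shaker region in top/scene between times
for n,(x0,y0,x1,y1) in {'t':(215,155,330,235),'s':(205,165,300,232)}.items():
    A=load(n+'0')['image'];
    for k in ('2','3'):
        B=load(n+k)['image']
        cl=lambda I:cv2.cvtColor(I,cv2.COLOR_RGB2GRAY)[y0:y1,x0:x1].astype(np.float32)
        print(n,k,cv2.phaseCorrelate(cl(A),cl(B),cv2.createHanningWindow((x1-x0,y1-y0),cv2.CV_32F)))
im=np.vstack([cv2.resize(np.clip(load(k)['image'][130:225,190:320,::-1].astype(float)*1.5,0,255).astype('uint8'),None,fx=4,fy=3,interpolation=3) for k in ('s0','s3')])
cv2.imwrite('pics/c6.png',im)
E
```

```text
-76.5 [[356. 196.]
 [440. 173.]]
-66.5 [[359. 203.]
 [437. 166.]]
-56.5 [[363. 209.]
 [433. 159.]]
[[ 470.77404183 -107.71688782   65.        ]
 [ 447.00751766   94.51548275   65.        ]]
t 2 ((0.1686874581260298, 0.12016747353575852), 0.8972781409819921)
t 3 ((0.3694265175303926, -0.07740829529732451), 0.617093541820844)
s 2 ((0.2643661228158507, -0.26536551773799744), 1.0236961664976898)
s 3 ((0.0780847150377113, -0.2312882535194376), 1.0566972447214302)
```

View pics/c6.png

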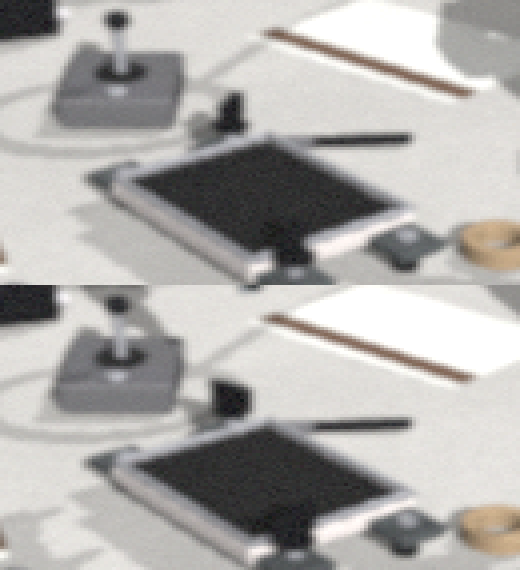

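carry_out([
  [[0,0,0],-1,1],
  [[0,0,0],-1,1],
  [[0,0,0],-1,1],
  [[0,0,0],-1,1],
  [[0,0,0],-1,1],
  [[0,0,0],-1,1],
  [[0,0,0],-1,1],
  [[0,0,0],-1,1],
  [[0,0,0],-1,1],
  [[0,0,0],-1,1],
  [[0,0,0],-1,1],
  [[0,0,0],-1,1],
  [[0,0,0],-1,1],
  [[0,0,0],-1,1],
  [[0,0,0],-0.5,1],
  [[0,0,0],0,1],
])

```text
clock: 15.9
eef_pos: [495.5, -126.0, 238.6]
ee_rot: [-0.0, 0.549, 0.836, 0.0]
contact_force: [-0.8, -0.3, -0.5]
gripper_width: 85.5
grasp_force: 0.0
```

```bash
python3 -c "
from h import *
status(); go(497.8,-129.6,79,113.5)
"
```

```text
t 15.9 p [ 495.5 -126.   238.6] xang 113.4 j6 -44.0 F [-0.8 -0.3 -0.5] w 85.5 gf 0.0 tilt 0.01
shift(m) [-0.0042  0.0006  0.1596] turn/8 [np.float64(-0.011)]
```

carry_out([
  [[-0.0042,0.0006,0.04],0,1],
  [[0,0,0.04],0,1],
  [[0,0,0.04],0,1],
  [[0,0,0.025],0,1],
  [[0,0,0.0146],0,1],
  [[0,0,0],0,-1],
  [[0,0,0],0,-1],
  [[0,0,0],0,-1],
  [[0,0,0],0,-1],
  [[0,0,0],0,-1],
  [[0,0,0],0,-1],
  [[0,0,0],0,-1],
])

```text
clock: 17.1
eef_pos: [496.5, -131.4, 81.0]
ee_rot: [0.0, 0.548, 0.836, -0.002]
contact_force: [-8.4, -4.1, 6.0]
gripper_width: 12.6
grasp_force: 61.3
```

carry_out([
  [[0,0,-0.0002],0.8,-1],
  [[0,0,-0.0002],0.8,-1],
  [[0,0,-0.0002],0.8,-1],
  [[0,0,-0.0002],0.8,-1],
  [[0,0,-0.0002],0.8,-1],
  [[0,0,-0.0002],0.8,-1],
  [[0,0,-0.0002],0.8,-1],
  [[0,0,-0.0002],0.8,-1],
  [[0,0,-0.0002],0.8,-1],
  [[0,0,-0.0002],0.8,-1],
  [[0,0,-0.0002],0.8,-1],
  [[0,0,-0.0002],0.8,-1],
  [[0,0,-0.0002],0.8,-1],
  [[0,0,-0.0002],0.8,-1],
  [[0,0,0],0,-1],
])

```text
clock: 18.6
eef_pos: [492.8, -129.4, 82.5]
ee_rot: [-0.002, 0.979, 0.206, -0.006]
contact_force: [-14.5, 1.1, 9.9]
gripper_width: 12.9
grasp_force: 61.6
```

carry_out([
  [[0,0,0],0,1],
  [[0,0,0],0,1],
  [[0,0,0],0,1],
  [[0,0,0],0,1],
  [[0,0,-0.04],0,1],
  [[0,0,-0.04],0,1],
  [[0,0,-0.04],0,1],
  [[0,0,-0.03],0,1],
  [[0,0,0],0,1],
])

```text
clock: 19.5
eef_pos: [500.4, -130.6, 238.3]
ee_rot: [0.003, 0.978, 0.207, 0.005]
contact_force: [-0.4, 0.3, -0.0]
gripper_width: 85.8
grasp_force: 0.0
```

carry_out([
  [[-0.0034,-0.0022,0],0,-1],
  [[0,0,0.02],0,-1],
  [[0,0,0.02],0,-1],
  [[0,0,0.02],0,-1],
  [[0,0,0.02],0,-1],
  [[0,0,0.02],0,-1],
  [[0,0,0.02],0,-1],
  [[0,0,0.005],0,-1],
  [[0,0,0.002],0,-1],
  [[0,0,0],0,-1],
  [[0,0,0],0,-1],
])

```text
clock: 20.6
eef_pos: [492.1, -128.9, 106.3]
ee_rot: [-0.0, 0.978, 0.207, -0.001]
contact_force: [-6.9, 0.7, 15.1]
gripper_width: -0.0
grasp_force: 7.4
```

carry_out([
  [[0,0,0.001],0,-1],
  [[0,0,0],0,-1],
])

```text
clock: 20.8
eef_pos: [492.2, -129.0, 106.0]
ee_rot: [-0.0, 0.978, 0.207, -0.001]
contact_force: [-7.5, 2.1, 17.9]
gripper_width: 0.0
grasp_force: 8.8
```

carry_out([
  [[0,0,0.001],0,-1],
  [[0,0,0],0,-1],
])

```text
clock: 21.0
eef_pos: [492.2, -129.2, 105.7]
ee_rot: [0.0, 0.978, 0.207, -0.001]
contact_force: [-8.7, 1.9, 19.5]
gripper_width: 0.2
grasp_force: 10.1
```

carry_out([
  [[0,0,0.001],0,-1],
  [[0,0,0],0,-1],
])

```text
clock: 21.2
eef_pos: [492.2, -129.3, 105.4]
ee_rot: [0.0, 0.978, 0.207, -0.001]
contact_force: [-10.2, 1.6, 23.7]
gripper_width: -0.1
grasp_force: 11.5
```

carry_out([
  [[0,0,0.001],0,-1],
  [[0,0,0],0,-1],
])

```text
clock: 21.4
eef_pos: [492.2, -129.4, 105.1]
ee_rot: [0.0, 0.978, 0.207, -0.001]
contact_force: [-12.0, 1.7, 26.1]
gripper_width: -0.2
grasp_force: 12.9
```

carry_out([
  [[0,0,-0.02],0,-1],
  [[0,0,-0.04],0,-1],
  [[0.0236,-0.0271,0],0,-1],
  [[0.0236,-0.0271,0],0,-1],
  [[0.0236,-0.0271,0],0,-1],
  [[0.0236,-0.0271,0],0,-1],
  [[0.0236,-0.0271,0],0,-1],
  [[0.0236,-0.0271,0],0,-1],
  [[0.0236,-0.0271,0],0,-1],
  [[0.0236,-0.0271,0],0,-1],
  [[0,0,0],0,-1],
  [[0,0,0],0,-1],
])

```text
clock: 22.6
eef_pos: [577.3, 146.0, 158.6]
ee_rot: [0.0, 0.978, 0.208, -0.002]
contact_force: [-0.2, -0.8, 0.3]
gripper_width: -0.3
grasp_force: 0.0
```

```bash
python3 -c "
from h import *
status(); go(581.5,144.5,111)
c=snap('wrist','w4');snap('top','t4');snap('scene','s4')
cv2.imwrite('pics/w4b.png',np.clip(c['image'][:,:,::-1].astype(float)*1.5,0,255).astype('uint8'))
"
```

```text
t 22.6 p [577.3 146.  158.6] xang 24.0 j6 74.8 F [-0.2 -0.8  0.3] w -0.3 gf 0.0 tilt 0.25
shift(m) [0.0034 0.0031 0.0476] turn/8 None
```

View pics/w4b.png

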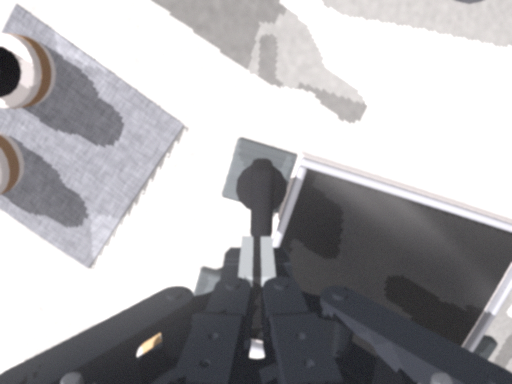

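carry_out([
  [[0.0034,0.0031,0.02],0,-1],
  [[0,0,0.02],0,-1],
  [[0,0,0.004],0,-1],
  [[0,0,0],0,-1],
  [[0,0,0],0,-1],
])

```text
clock: 23.25
eef_pos: [583.3, 143.8, 118.0]
ee_rot: [0.0, 0.978, 0.207, 0.001]
contact_force: [-0.6, 0.3, 0.3]
gripper_width: -0.0
grasp_force: 0.0
```

carry_out([
  [[0,0,0.003],0,-1],
  [[0,0,0],0,-1],
  [[0,0,0],0,-1],
])

```text
clock: 23.55
eef_pos: [583.1, 144.3, 114.4]
ee_rot: [-0.0, 0.978, 0.207, 0.0]
contact_force: [-0.7, 0.3, 0.3]
gripper_width: -0.3
grasp_force: 0.0
```

carry_out([
  [[0,0,0.003],0,-1],
  [[0,0,0],0,-1],
  [[0,0,0],0,-1],
])

```text
clock: 23.85
eef_pos: [582.8, 144.3, 110.7]
ee_rot: [-0.0, 0.978, 0.207, -0.0]
contact_force: [0.2, 0.3, 0.4]
gripper_width: 0.2
grasp_force: 0.0
```

carry_out([
  [[0,0,0.002],0,-1],
  [[0,0,0],0,-1],
  [[0,0,0],0,-1],
])

```text
clock: 24.15
eef_pos: [582.8, 144.2, 108.8]
ee_rot: [-0.0, 0.978, 0.207, -0.0]
contact_force: [-0.3, -0.3, -0.1]
gripper_width: 0.1
grasp_force: 0.0
```

carry_out([
  [[0,0,0.001],0,-1],
  [[0,0,0],0,-1],
  [[0,0,0],0,-1],
])

```text
clock: 24.45
eef_pos: [582.9, 144.2, 108.0]
ee_rot: [-0.0, 0.978, 0.207, 0.0]
contact_force: [-0.2, -0.7, -0.0]
gripper_width: 0.3
grasp_force: 0.0
```

carry_out([
  [[0,0,0.001],0,-1],
  [[0,0,0],0,-1],
  [[0,0,0],0,-1],
])

```text
clock: 24.75
eef_pos: [583.1, 144.3, 107.6]
ee_rot: [-0.0, 0.978, 0.207, 0.0]
contact_force: [-0.7, 0.6, 2.9]
gripper_width: -0.2
grasp_force: 1.6
```

carry_out([
  [[0,0,0.001],0,-1],
  [[0,0,0],0,-1],
  [[0,0,0],0,-1],
])

```text
clock: 25.05
eef_pos: [583.3, 144.4, 107.2]
ee_rot: [-0.0, 0.978, 0.207, 0.001]
contact_force: [-1.0, 0.6, 6.7]
gripper_width: 0.2
grasp_force: 2.9
```

carry_out([
  [[0,0,0.001],0,-1],
  [[0,0,0],0,-1],
  [[0,0,0],0,-1],
])

```text
clock: 25.35
eef_pos: [583.5, 144.5, 106.9]
ee_rot: [-0.0, 0.978, 0.207, 0.001]
contact_force: [-1.7, 0.2, 7.5]
gripper_width: 0.2
grasp_force: 3.9
```

carry_out([
  [[0,0,-0.04],0,-1],
  [[0,0,-0.04],0,-1],
  [[0,0,-0.04],0,1],
  [[0,0,-0.03],0,1],
  [[0.004,-0.0321,0],0,1],
  [[0.004,-0.0321,0],0,1],
  [[0.004,-0.0321,0],0,1],
  [[0.004,-0.0321,0],0,1],
  [[0.004,-0.0321,0],0,1],
  [[0.004,-0.0321,0],0,1],
  [[0,0,0],0,1],
  [[0,0,0],0,1],
])

```text
clock: 26.55
eef_pos: [526.4, 330.4, 254.0]
ee_rot: [0.0, 0.978, 0.208, -0.001]
contact_force: [-0.6, 0.4, -0.7]
gripper_width: 85.5
grasp_force: 0.0
```

```bash
python3 -c "
from h import *
status()
c=snap('wrist','w5');snap('top','t5');snap('scene','s5')
cv2.imwrite('pics/w5b.png',np.clip(c['image'][:,:,::-1].astype(float)*1.3,0,255).astype('uint8'))
print(proj(c,[[573.4,358.5,60],[485,368.7,60]]))
"
```

```text
t 26.55 p [526.4 330.4 254. ] xang 24.0 j6 92.9 F [-0.6  0.4 -0.7] w 85.5 gf 0.0 tilt 0.08
[[249.25395878 106.10623088]
 [205.36785415 182.89921039]]
```

View pics/w5b.png

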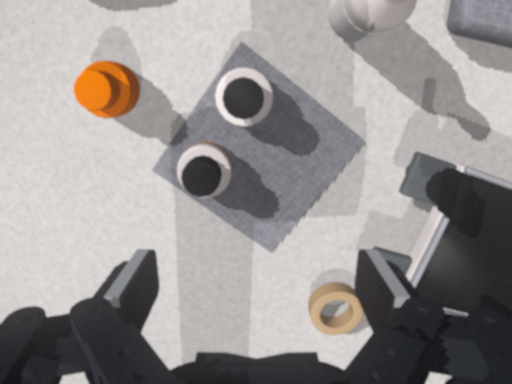

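```bash
cat >> h.py <<'E'
def cap(c,uv,r=22,thr=60):
    g=cv2.cvtColor(c['image'],cv2.COLOR_RGB2GRAY); m=np.zeros_like(g); cv2.circle(m,tuple(int(v) for v in uv),r,255,-1)
    n,l,s,ce=cv2.connectedComponentsWithStats(((g<thr)&(m>0)).astype('uint8'))
    i=1+np.argmax(s[1:,4]); return ce[i],s[i,4]
E
python3 - <<'E'
from h import *
c,t,s=load('w5'),load('t5'),load('s5')
for w,a,b in (((244,99),(141,183),(302,258)),((201,177),(137,216),(329,249))):
    cw,n1=cap(c,w,28,50); ct,n2=cap(t,a,10,60); cs,n3=cap(s,b,9,60)
    print(cw,n1,ct,n2,cs,n3, tri([c,t,s],[[cw],[ct],[cs]]), onz(c,[cw],63)[0].round(1),onz(t,[ct],60)[0].round(1))
E
```

```text
[245.01871102  99.73700624] 962 [141.07117438 183.83985765] 281 [301.42767296 257.25786164] 159 (array([574.81648743, 362.28813373,  49.02430304]), [3.1, 3.0, 1.7]) [577.4 364.6  63. ] [571.1 358.1  60. ]
[201.66875    175.90714286] 1120 [134.92195122 216.75121951] 205 [328.04929577 249.13380282] 142 (array([486.27310813, 374.945208  ,  52.25858086]), [1.6, 3.5, 2.3]) [491.3 374.7  63. ] [483.  374.2  60. ]
```

```bash
python3 -c "
from h import *
go(575.5,362,43)
"
```

```text
shift(m) [ 0.0576 -0.0108  0.2116] turn/8 None
```

carry_out([
  [[0.0288,-0.0054,0],0,1],
  [[0.0288,-0.0054,0],0,1],
  [[0,0,0.04],0,1],
  [[0,0,0.04],0,1],
  [[0,0,0.04],0,1],
  [[0,0,0.04],0,1],
  [[0,0,0.03],0,1],
  [[0,0,0.0146],0,1],
  [[0,0,0.007],0,1],
  [[0,0,0],0,-1],
  [[0,0,0],0,-1],
  [[0,0,0],0,-1],
  [[0,0,0],0,-1],
  [[0,0,0],0,-1],
  [[0,0,0],0,-1],
])

```text
clock: 28.2
eef_pos: [576.6, 364.2, 46.4]
ee_rot: [-0.001, 0.978, 0.207, 0.003]
contact_force: [0.6, 1.3, 6.4]
gripper_width: 37.3
grasp_force: 60.9
```

carry_out([
  [[0,0,-0.03],0,-1],
  [[0,0,-0.04],0,-1],
  [[0,0,-0.04],0,-1],
  [[0,0,-0.02],0,-1],
  [[-0.0181,0.0288,0],0,-1],
  [[-0.0181,0.0288,0],0,-1],
  [[-0.0181,0.0288,0],0,-1],
  [[-0.0181,0.0288,0],0,-1],
  [[-0.0181,0.0288,0],0,-1],
  [[-0.0181,0.0288,0],0,-1],
  [[-0.0181,0.0288,0],0,-1],
  [[-0.0181,0.0288,0],0,-1],
  [[-0.0181,0.0288,0],0,-1],
  [[0,0,0],0,-1],
  [[0,0,0],0,-1],
])

```text
clock: 29.7
eef_pos: [530.9, 59.8, 173.2]
ee_rot: [-0.0, 0.978, 0.206, -0.0]
contact_force: [-0.6, 0.4, -0.3]
gripper_width: 37.5
grasp_force: 60.6
```

```bash
python3 -c "
from h import *
status(); go(532.4,59,100)
c=snap('wrist','w6');s=snap('scene','s6');t=snap('top','t6')
a=cv2.resize(s['image'][110:290,180:380,::-1],(800,600)) 
b=cv2.resize(c['image'][:,:,::-1],(400,300)); a=cv2.resize(a,(400,300)); d=cv2.resize(t['image'][130:270,80:340,::-1],(800,300))
cv2.imwrite('pics/v6.png',np.vstack([np.hstack([a,b]),d]))
"
```

```text
t 29.7 p [530.9  59.8 173.2] xang 23.8 j6 66.5 F [-0.6  0.4 -0.3] w 37.5 gf 60.6 tilt 0.04
shift(m) [0.001  0.0014 0.0732] turn/8 None
```

View pics/v6.png

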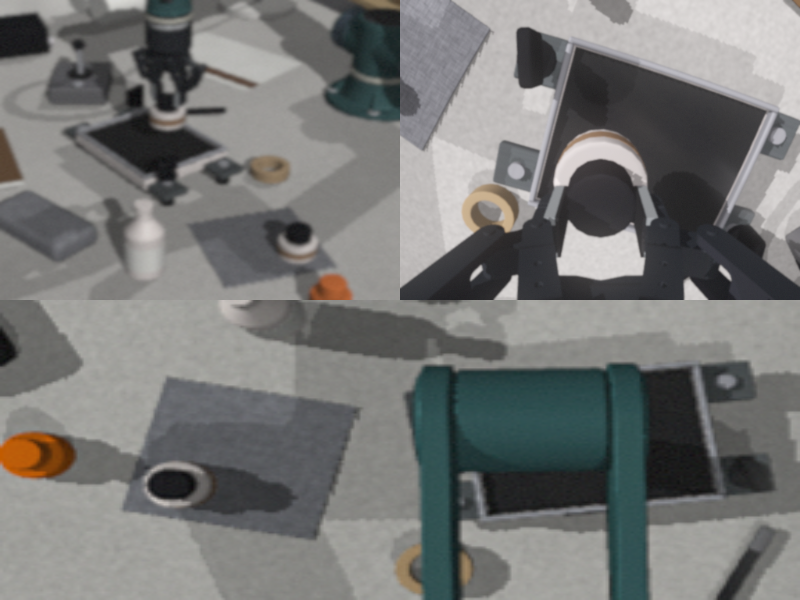

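carry_out([
  [[0.001,0.0014,0.03],0,-1],
  [[0,0,0.03],0,-1],
  [[0,0,0.01],0,-1],
  [[0,0,0.003],0,-1],
  [[0,0,0],0,-1],
  [[0,0,0],0,-1],
])

```text
clock: 30.45
eef_pos: [533.9, 59.7, 102.1]
ee_rot: [0.0, 0.978, 0.207, 0.002]
contact_force: [-0.4, 0.4, -1.2]
gripper_width: 37.8
grasp_force: 60.6
```

carry_out([
  [[0,0,0.002],0,-1],
  [[0,0,0],0,-1],
])

```text
clock: 30.65
eef_pos: [533.2, 59.4, 99.2]
ee_rot: [0.0, 0.978, 0.207, 0.001]
contact_force: [0.3, -0.4, -1.6]
gripper_width: 37.9
grasp_force: 60.6
```

carry_out([
  [[0,0,0.001],0,-1],
  [[0,0,0],0,-1],
])

```text
clock: 30.85
eef_pos: [532.7, 59.3, 97.4]
ee_rot: [-0.0, 0.978, 0.207, 0.0]
contact_force: [0.1, -0.3, -1.3]
gripper_width: 37.9
grasp_force: 60.6
```

carry_out([
  [[0,0,0.001],0,-1],
  [[0,0,0],0,-1],
])

```text
clock: 31.05
eef_pos: [532.7, 59.4, 97.1]
ee_rot: [0.0, 0.978, 0.207, 0.0]
contact_force: [-1.6, -0.1, 3.5]
gripper_width: 37.7
grasp_force: 60.8
```

carry_out([
  [[0,0,0.001],0,-1],
  [[0,0,0],0,-1],
])

```text
clock: 31.25
eef_pos: [532.8, 59.4, 96.8]
ee_rot: [0.0, 0.978, 0.207, 0.0]
contact_force: [-3.4, -0.9, 6.7]
gripper_width: 37.8
grasp_force: 61.3
```

carry_out([
  [[0,0,0],0,1],
  [[0,0,0],0,1],
  [[0,0,0],0,1],
  [[0,0,0],0,1],
  [[0,0,-0.03],0,1],
  [[0,0,-0.04],0,1],
  [[0,0,-0.04],0,1],
  [[0.0092,-0.0344,0],0,1],
  [[0.0092,-0.0344,0],0,1],
  [[0.0092,-0.0344,0],0,1],
  [[0.0092,-0.0344,0],0,1],
  [[0.0092,-0.0344,0],0,1],
  [[0.0092,-0.0344,0],0,1],
  [[0.0092,-0.0344,0],0,1],
  [[0.0092,-0.0344,0],0,1],
  [[0,0,0],0,1],
  [[0,0,0],0,1],
])

```text
clock: 32.95
eef_pos: [488.1, 341.3, 204.8]
ee_rot: [0.0, 0.978, 0.208, -0.0]
contact_force: [0.4, -0.3, -1.0]
gripper_width: 85.5
grasp_force: 0.0
```

```bash
python3 -c "
from h import *
status()
c=snap('wrist','w7');s=snap('scene','s7');t=snap('top','t7')
uv=proj(c,[[488,373,60]])[0];print(uv)
cw,n=cap(c,uv,45,50);print(cw,n,onz(c,[cw],55)[0]); ct,n=cap(t,(135,216),12);print(ct,n,onz(t,[ct],55)[0])
X=onz(c,[cw],55)[0]; go(X[0],X[1],43)
"
```

```text
t 32.95 p [488.1 341.3 204.8] xang 24.0 j6 95.5 F [ 0.4 -0.3 -1. ] w 85.5 gf 0.0 tilt 0.06
[222.08790273 159.51006562]
[220.43622449 156.88265306] 1568 [488.37012551 375.21877401  55.        ]
[133.43887147 214.05956113] 319 [490.29012584 379.60357688  55.        ]
shift(m) [ 0.014  -0.0327  0.1622] turn/8 None
```

carry_out([
  [[0.014,-0.033,0],0,1],
  [[0,0,0.04],0,1],
  [[0,0,0.04],0,1],
  [[0,0,0.04],0,1],
  [[0,0,0.025],0,1],
  [[0,0,0.012],0,1],
  [[0,0,0.003],0,1],
  [[0,0,0],0,-1],
  [[0,0,0],0,-1],
  [[0,0,0],0,-1],
  [[0,0,0],0,-1],
  [[0,0,0],0,-1],
  [[0,0,0],0,-1],
])

```text
clock: 34.4
eef_pos: [489.2, 377.2, 47.8]
ee_rot: [-0.001, 0.978, 0.207, 0.002]
contact_force: [0.5, -1.5, 5.8]
gripper_width: 37.8
grasp_force: 60.0
```

carry_out([
  [[0,0,-0.03],0,-1],
  [[0,0,-0.04],0,-1],
  [[0,0,-0.04],0,-1],
  [[0,0,-0.04],0,-1],
  [[0,0,-0.01],0,-1],
  [[-0.0099,0.0339,0],0,-1],
  [[-0.0099,0.0339,0],0,-1],
  [[-0.0099,0.0339,0],0,-1],
  [[-0.0099,0.0339,0],0,-1],
  [[-0.0099,0.0339,0],0,-1],
  [[-0.0099,0.0339,0],0,-1],
  [[-0.0099,0.0339,0],0,-1],
  [[-0.0099,0.0339,0],0,-1],
  [[-0.0099,0.0339,0],0,-1],
  [[-0.0099,0.0339,0],0,-1],
  [[-0.0099,0.0339,0],0,-1],
  [[-0.0099,0.0339,0],0,-1],
  [[0,0,0],0,-1],
  [[0,0,0],0,-1],
])

```text
clock: 36.3
eef_pos: [543.5, -43.7, 203.8]
ee_rot: [-0.001, 0.978, 0.206, -0.001]
contact_force: [-0.5, 1.1, -0.6]
gripper_width: 37.9
grasp_force: 60.8
```

```bash
python3 -c "
from h import *
status(); go(545.6,-44,101)
"
```

```text
t 36.3 p [543.5 -43.7 203.8] xang 23.8 j6 55.6 F [-0.5  1.1 -0.6] w 37.9 gf 60.8 tilt 0.16
shift(m) [0.002  0.0014 0.1028] turn/8 None
```

carry_out([
  [[0.002,0.0014,0.035],0,-1],
  [[0,0,0.035],0,-1],
  [[0,0,0.02],0,-1],
  [[0,0,0.008],0,-1],
  [[0,0,0.003],0,-1],
  [[0,0,0],0,-1],
  [[0,0,0],0,-1],
])

```text
clock: 37.0
eef_pos: [547.6, -43.7, 106.1]
ee_rot: [0.001, 0.978, 0.207, 0.002]
contact_force: [0.7, 0.3, -1.1]
gripper_width: 37.7
grasp_force: 60.8
```

carry_out([
  [[0,0,0.002],0,-1],
  [[0,0,0],0,-1],
])

```text
clock: 37.2
eef_pos: [546.9, -43.9, 103.1]
ee_rot: [0.0, 0.978, 0.207, 0.001]
contact_force: [-0.3, -0.7, -0.7]
gripper_width: 37.3
grasp_force: 60.8
```

carry_out([
  [[0,0,0.001],0,-1],
  [[0,0,0],0,-1],
])

```text
clock: 37.4
eef_pos: [546.4, -43.9, 101.3]
ee_rot: [-0.0, 0.978, 0.207, 0.0]
contact_force: [-0.4, 1.1, -1.4]
gripper_width: 37.4
grasp_force: 60.8
```

carry_out([
  [[0,0,0.002],0,-1],
  [[0,0,0],0,-1],
  [[0,0,0],0,-1],
])

```text
clock: 37.7
eef_pos: [546.4, -43.9, 99.1]
ee_rot: [-0.0, 0.978, 0.207, -0.0]
contact_force: [0.6, -0.4, -1.7]
gripper_width: 37.4
grasp_force: 60.8
```

carry_out([
  [[0,0,0.001],0,-1],
  [[0,0,0],0,-1],
])

```text
clock: 37.9
eef_pos: [546.6, -43.9, 98.6]
ee_rot: [0.0, 0.978, 0.207, 0.0]
contact_force: [-0.6, 0.3, -0.7]
gripper_width: 37.5
grasp_force: 61.0
```

carry_out([
  [[0,0,0.001],0,-1],
  [[0,0,0],0,-1],
])

```text
clock: 38.1
eef_pos: [546.8, -43.9, 98.4]
ee_rot: [0.0, 0.978, 0.207, 0.001]
contact_force: [-2.0, 0.1, 4.0]
gripper_width: 37.6
grasp_force: 61.5
```

carry_out([
  [[0,0,0],0,1],
  [[0,0,0],0,1],
  [[0,0,0],0,1],
  [[0,0,0],0,1],
  [[0,0,-0.03],0,1],
  [[0,0,-0.04],0,1],
  [[0,0,-0.04],0,1],
  [[0,0,-0.03],0,1],
  [[-0.0211,0.0289,0],0,1],
  [[-0.0211,0.0289,0],0,1],
  [[-0.0211,0.0289,0],0,1],
  [[-0.0211,0.0289,0],0,1],
  [[-0.0211,0.0289,0],0,1],
  [[-0.0211,0.0289,0],0,1],
  [[-0.0211,0.0289,0],0,1],
  [[-0.0211,0.0289,0],0,1],
  [[-0.0211,0.0289,0],0,1],
  [[-0.0211,0.0289,0],0,1],
])

```text
clock: 39.9
eef_pos: [470.2, -395.0, 237.0]
ee_rot: [-0.0, 0.978, 0.207, 0.0]
contact_force: [0.4, -0.5, 0.4]
gripper_width: 85.3
grasp_force: 0.0
```

carry_out([
  [[0,0,0],-1,-1],
  [[0,0,0],-1,-1],
  [[0,0,0],-1,-1],
  [[0,0,0],-1,-1],
  [[0,0,0],-0.125,-1],
  [[0,0,0],0,-1],
  [[0,0,0],0,-1],
])

```text
clock: 40.6
eef_pos: [470.7, -393.5, 237.2]
ee_rot: [-0.0, 0.88, 0.476, 0.0]
contact_force: [-0.1, -0.4, -0.0]
gripper_width: 0.3
grasp_force: 0.0
```

```bash
python3 -c "
from h import *
status()
c=snap('wrist','w8');s=snap('scene','s8');t=snap('top','t8')
print(proj(c,[[504,-342,128],[535.4,-293.7,54]]).round())
a=cv2.resize(c['image'][:,:,::-1],(400,300)); b=cv2.resize(s['image'][120:240,190:350,::-1],(400,300)); d=cv2.resize(t['image'][150:240,200:440,::-1],(800,300),interpolation=3)
cv2.imwrite('pics/v8.png',np.clip(np.vstack([np.hstack([a,b]),d])*1.3,0,255).astype('uint8'))
"
```

```text
t 40.6 p [ 470.7 -393.5  237.2] xang 56.8 j6 -12.0 F [-0.1 -0.4 -0. ] w 0.3 gf 0.0 tilt 0.01
[[256. 104.]
 [256.  34.]]
```

View pics/v8.png

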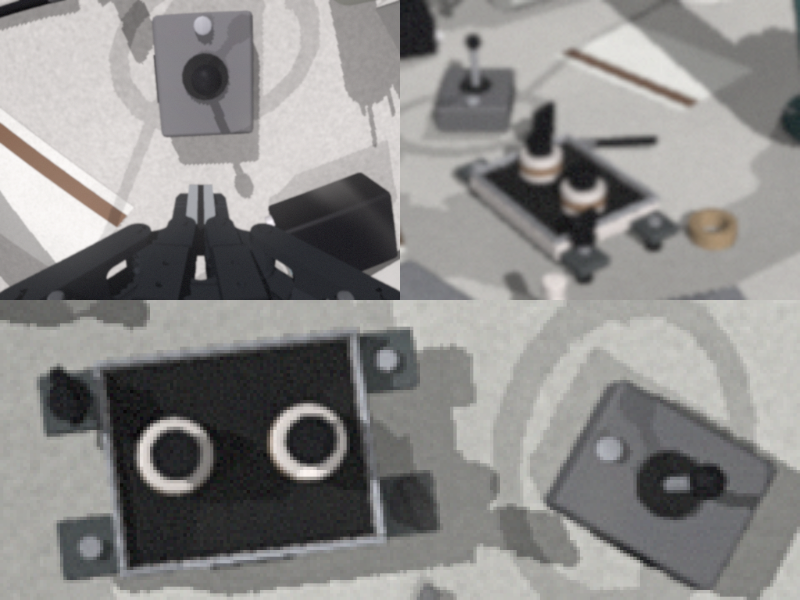

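carry_out([
  [[0,0.005,0.04],0,-1],
  [[0,0,0.04],0,-1],
  [[0,0,0.03],0,-1],
  [[0,0,0.015],0,-1],
  [[0,0,0.008],0,-1],
  [[0.01,0,0],0,-1],
  [[0.01,0,0],0,-1],
  [[0.005,0,0],0,-1],
  [[0.005,0,0],0,-1],
  [[0.005,0,0],0,-1],
  [[0,0,0],0,-1],
])

```text
clock: 41.85
eef_pos: [494.6, -366.4, 104.8]
ee_rot: [0.0, 0.879, 0.477, 0.0]
contact_force: [-0.2, 0.7, 0.2]
gripper_width: -0.3
grasp_force: 0.0
```

```bash
python3 -c "
from h import *
status()
c=load('w8');t=load('t8')
print(onz(c,[[206*1.28,76*1.28]],128), onz(t,[[200+707*.3,150+482*.3]],128))
"
```

```text
t 41.85 p [ 494.6 -366.4  104.8] xang 57.0 j6 -8.8 F [-0.2  0.7  0.2] w -0.3 gf 0.0 tilt 0.05
[[ 511.03058989 -341.14675669  128.        ]] [[ 280.58897598 -338.68201892  128.        ]]
```

carry_out([
  [[0.005,0,0],0,-1],
  [[0.005,0,0],0,-1],
  [[0.005,0,0],0,-1],
  [[0.005,0,0],0,-1],
  [[0,0,0],0,-1],
])

```text
clock: 42.35
eef_pos: [505.0, -349.7, 104.3]
ee_rot: [-0.0, 0.879, 0.477, -0.0]
contact_force: [-1.3, -1.2, 1.0]
gripper_width: -0.2
grasp_force: 0.8
```

carry_out([
  [[0.005,0,0],0,-1],
  [[0.005,0,0],0,-1],
  [[0.003,0,0],0,-1],
  [[0,0,0],0,-1],
])

```text
clock: 42.75
eef_pos: [511.6, -339.0, 103.3]
ee_rot: [-0.001, 0.879, 0.477, -0.001]
contact_force: [-2.8, -2.5, -2.3]
gripper_width: 0.2
grasp_force: 1.8
```

carry_out([
  [[0.004,0,0],0,-1],
  [[0.004,0,0],0,-1],
  [[0,0,0],0,-1],
])

```text
clock: 43.05
eef_pos: [516.0, -333.1, 103.7]
ee_rot: [0.0, 0.879, 0.476, -0.001]
contact_force: [-2.9, -4.4, -5.0]
gripper_width: 0.1
grasp_force: 2.8
```

```bash
python3 -c "
from h import *
status()
t=snap('top','t9');s=snap('scene','s9');c=snap('wrist','w9')
b=cv2.resize(s['image'][110:220,190:320,::-1],(400,400),interpolation=3); d=cv2.resize(c['image'][:,:,::-1],(400,400))
cv2.imwrite('pics/v9.png',np.hstack([b,d]))
"
```

```text
t 43.05 p [ 516.  -333.1  103.7] xang 56.9 j6 -5.0 F [-2.9 -4.4 -5. ] w 0.1 gf 2.8 tilt 0.1
```

View pics/v9.png

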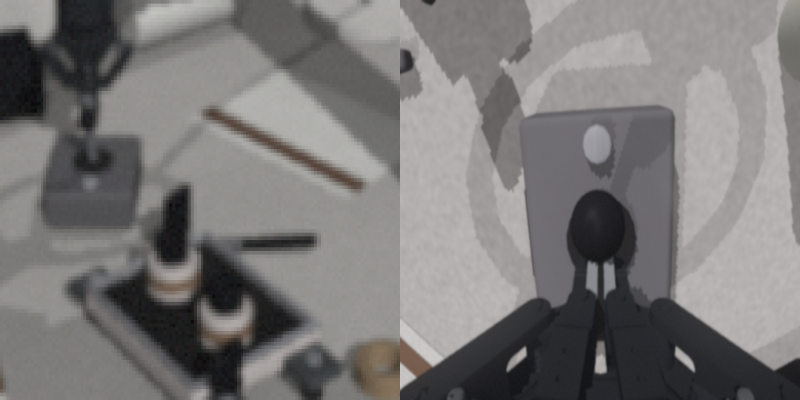

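carry_out([
  [[0.002,0,0],0,-1],
  [[0,0,0],0,-1],
  [[0,0,0],0,-1],
  [[0,0,0],0,-1],
  [[0,0,0],0,-1],
  [[0,0,0],0,-1],
  [[0,0,0],0,-1],
  [[0,0,0],0,-1],
  [[0,0,0],0,-1],
])

```text
clock: 44.1
eef_pos: [516.1, -333.0, 103.8]
ee_rot: [0.001, 0.88, 0.476, -0.002]
contact_force: [-5.0, -7.3, -4.0]
gripper_width: -0.1
grasp_force: 4.5
```

```bash
python3 -c "
from h import *
status()
c=load('w9'); X0=np.array([510,-341.]); 
for th in (.2,.3,.4,.5):
    d=np.array([.545,.84])*78*np.sin(th); z=50+78*np.cos(th)
    print(th,proj(c,[[X0[0]+d[0],X0[1]+d[1],z]]))
"
```

```text
t 44.1 p [ 516.1 -333.   103.8] xang 56.8 j6 -4.8 F [-5.  -7.3 -4. ] w -0.1 gf 4.5 tilt 0.25
0.2 [[254.47793678 267.62723029]]
0.3 [[254.41983095 248.1843668 ]]
0.4 [[254.37741506 228.2716028 ]]
0.5 [[254.35189473 208.47170312]]
```

carry_out([
  [[0,0,0],0,-1],
  [[0,0,0],0,-1],
  [[0,0,0],0,-1],
  [[0,0,0],0,-1],
  [[0,0,0],0,-1],
  [[0,0,0],0,-1],
  [[0,0,0],0,-1],
  [[0,0,0],0,-1],
  [[0,0,0],0,-1],
  [[0,0,0],0,-1],
  [[0,0,0],0,-1],
  [[0,0,0],0,-1],
  [[0,0,0],0,-1],
  [[0,0,0],0,-1],
])

```text
clock: 45.5
eef_pos: [516.1, -333.0, 103.8]
ee_rot: [0.001, 0.88, 0.476, -0.002]
contact_force: [-5.0, -6.5, -4.1]
gripper_width: 0.3
grasp_force: 4.5
```

carry_out([
  [[-0.004,0,0],0,-1],
  [[-0.004,0,0],0,-1],
  [[-0.004,0,0],0,-1],
  [[-0.004,0,0],0,-1],
  [[-0.004,0,0],0,-1],
  [[-0.004,0,0],0,-1],
  [[-0.004,0,0],0,-1],
  [[-0.004,0,0],0,-1],
  [[-0.004,0,0],0,-1],
  [[-0.004,0,0],0,-1],
  [[-0.004,0,0],0,-1],
  [[-0.01,0,0],0,-1],
  [[-0.015,0,0],0,-1],
  [[0,0,-0.03],0,-1],
  [[0,0,-0.04],0,-1],
  [[0,0,-0.04],0,-1],
  [[0,0,0],0,-1],
  [[0,0,0],0,-1],
  [[0,0,0],0,-1],
])

```text
clock: 47.4
eef_pos: [478.9, -388.8, 212.6]
ee_rot: [-0.001, 0.879, 0.476, -0.0]
contact_force: [0.4, 0.2, -0.8]
gripper_width: -0.2
grasp_force: 0.0
```

```bash
python3 -c "
from h import *
status()
w=snap('wrist','w10'); t=snap('top','t10')
print(cap(w,proj(w,[[510,-341,128]])[0],35,45), proj(w,[[510,-341,128]]))
for k in ((266,187),(253,192)): pass
a,b=load('t8')['image'].astype(int),t['image'].astype(int)
print('change tray',abs(a-b)[155:235,210:330].mean(),'stick',abs(a-b)[170:240,360:435].mean(),'noise',abs(a-b)[300:380,400:500].mean())
"
```

```text
t 47.4 p [ 478.9 -388.8  212.6] xang 56.9 j6 -11.2 F [ 0.4  0.2 -0.8] w -0.2 gf 0.0 tilt 0.16
(array([258.59657103, 109.00804759]), np.int32(2858)) [[256.78271351 112.6313412 ]]
change tray 2.429236111111111 stick 1.6323174603174604 noise 13.016625
```

```bash
python3 -c "
from rig import close_job
print(close_job())"
```

```text
the job is handed in; nothing more can be done
None
```

I levelled the shaker, stood both jars upright on its tray, held the jog stick over towards the stud for about 2.5 s and let it return to centre, then handed the job in; no verdict came back, and the level was checked only by touch (both screw handles about 108 mm high), not by reading the force on each foot.

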